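# Find the hidden push tile and pop the key drawer

### The job

The key drawer of the tile-topped box has a concealed catch: one of the six identical tiles on top is really a flush push button. With your fingertips feel across the tiles for the one that gives, press it fully down so that the drawer pops open, then come away and leave the drawer open. Do not pick up, shove or tip any of the other things on the bench.

Things in the scene. Friction and masses are not known exactly. Their poses are not given: they have to be found in the camera images.
- box: Plywood box with a tiled top, screwed to the bench (cannot move): 116 (x) x 250 (y) x 60 mm high. Origin: on the bench under the centre of the tile field; z up, -x is the drawer side, facing the robot. Box y = -88 to 88 mm carries six tiles (see point field); y = 88 to 162 mm is a bare plywood ledge, also 60 mm high, on which the jar stands.
- field (a point): Centre of the tile field, level with the tile faces, 60 mm above the box's origin, axes as the box. Six identical white tiles, 47 x 47 mm, faces flush, 1 mm above the 4 mm grout lines: rows at x = -26 and +26 mm, each with tiles at y = -52, 0 and +52 mm. Five are rigid; any one of the six is the push button (joint catch).
- catch (a joint): Travel (m) of the one tile that is the concealed push button: 0 = flush, 0.008 = fully down on its hard stop. It goes straight down under about 4 to 5 N and stays where it is left (no return spring). Until pressed it looks exactly like the other tiles.
- drawer (a joint): Opening (m) of the key drawer in the box's -x face (front 102 mm wide, 33 high, no handle, flush when shut). The catch drives it, 4 mm per 1 mm of tile travel: 0 = shut, 0.032 = popped open to -x, tile fully down. It stays open when the tile is let go; pushing it shut would raise the tile again.
- jar: Bystander: small closed glass jar with a metal cap, 44 across, 55 high, standing on the box's bare ledge. Sizes in mm. Origin: centre of its underside.
- hook: Bystander: black plastic hanger hook lying flat, about 110 long, 8 thick, on the bench past the box's -y end. Sizes in mm. Origin: on the bench, in the shank.
- brush: Bystander: wooden-handled brush lying on the bench behind the box (box's +x side), roughly along the box's y. Sizes in mm. Origin: on the bench under it.
- dipper: Bystander: orange plastic dipper, an open cup 60 across and 45 high with a 100 long handle rising to 60 high, on the bench past the box's +y end. Sizes in mm. Origin: centre of the cup's underside.
- tub0: Bystander: lowest of a stack of three snap-latch plastic tubs, each 112 x 152 x 55, on the right of the bench. Sizes in mm. Origin: centre of its underside.
- tub1: Bystander: middle tub of the stack. Origin: centre of its underside.
- tub2: Bystander: top tub of the stack; the stack is 165 high. Origin: centre of its underside.

How it is judged:
By the outcome, as a careful person would: the job done as asked, in the order asked, and still so for the second after the job is handed in, with the robot touching nothing.
It also fails if it takes over 42 s, if anything falls off the work surface, if the arm or the gripper's body presses on something with over 40 N, if the wrist force passes 120 N, or if a joint passes its speed limit or range.

### The arm

A 6-joint arm with a two-finger parallel gripper is mounted at the origin on the work surface. World frame = base frame: x ahead of the robot, y to its left, z up, the work surface at z = 0. Lengths are in mm, angles in degrees, forces in N, time in s.
With the tool pointing down it reaches from about 350 to 850 mm from the base axis. Payload 8.1 kg.
Tool frame: the origin (TCP) lies between the finger pads; the fingertips stand 17 mm ahead of it and the grasp point (between the pads) lies 2 mm behind it; z points along the fingers, y is the direction in which the jaws open and shut (so a half turn about z gives the same grasp; the last joint's range is limited). The gripper opens to 85 mm and grips with 20 to 120 N. Pads are 22 mm wide; open, the fingers measure 114 mm over their backs; the gripper's body (76 mm by 85 mm) begins 54 mm behind the grasp point. The pads swing forward as they close: fully open they stand 13 mm farther back than shut.
Start: joints at [65.867, 7.471, 85.268, -0, 87.261, -4.893], TCP at [197.693, 566.5, 248.292] pointing down, gripper open.
Joint ranges: [-169.43, 169.43], [-51.17, 129.36], [1.28, 143.12], [-76.62, 256.62], [0, 156.53], [-152.29, 152.29]. Speed limits (degrees/s): [136.94, 136.94, 159.86, 180, 180, 180].

### API

Orientations are given as [roll, pitch, yaw] about the fixed x, y, z axes, in that order (R = Rz(yaw) Ry(pitch) Rx(roll)).
In Python, from bench import r, snapshot, camera_params, spotter gives the robot as it stands. The module is installed in compiled form; this text tells all that it offers.
- The arm moves only by the tool arm_command, never from a script. Its arguments are lists of equal length, an entry for each row: "jaw": the opening, from -1 (shut) to 1 (fully open); "delta_pos": the shift along the tool's x, y, z each as a share of 0.4 m, from -1 to 1, a list of three; "roll": the turn about the tool's z as a share of 45 degrees, from -1 to 1. A call has 1 to 20 rows; each row is the pose to reach, as a shift and turn from the pose measured when the call began, along the tool's axes at that moment; what a row does not reach only later rows make up. A row lasts 1/12 s, in which the tool goes at most 41.7 mm and 7.16 degrees, less where a joint would pass 70% of its speed; a pose out of reach is approached as far as the arm can. A call with a number of a shift or a turn outside -1 to 1 is refused whole. A call with a gripper value outside its range is refused whole. The fingers move at their own pace and stop on an object; "force" is the grip in N (left out, the last holds). Time passes only in rows, so rows that repeat a pose let the fingers close. It gives the time, the measured TCP pose, the force and the opening at its end, in the units of the state.
- r.sense(): the state, without advancing time (a new reading comes with each control period).
- snapshot(name): name is "scene" or "top" or "wrist"; returns the picture (420x560x3 uint8, red, green, blue); there is no depth.
- camera_params(name): a dict with "fx", "fy", "cx", "cy" (pixels), "rvec" (rotation vector, rad) and "tvec" (3), from world to camera coordinates, as OpenCV has them; the wrist camera has in their place "mount" (4x4, takes a point from camera to tool coordinates, whose origin is the TCP and whose axes are the flange's). Camera axes: x right, y down, z forward; pixel columns grow to the right and rows downward; lengths in mm; the calibration is good to about 2 mm. The wrist camera is an equidistant fisheye: a pixel r from the principal point sees the ray r / f radians off the axis. A picture is of the moment at which its call begins: read the wrist's pose just before it. camera_params takes no time and is no camera call.
- r.hand_in(): hands the job in, once; it reports no verdict.
Trained networks look in the newest picture that a camera, given by its name, has taken for a name from the list of things; names that differ only in an ending like _2 or _b are one class to them, and where a whole thing is asked for, a point or a joint stands for the part that bears it (a point fixed in the world has none). Each returns a list of dicts, best first, with "conf" (0 to 1); they miss things now and then, are a little off and sometimes report something else, mostly with a low value. They report only what shows in the picture. A call takes as long as a camera call.
- spotter.recognise(camera, target): "centre" ([column, row] in pixels, amid what is visible of it).
- spotter.silhouettes(camera, target): "region" (420x560 bool, what is visible of it) and "centre" ([column, row] in pixels, amid what is visible of it).
- spotter.pinpoint(camera, target): "centre" ([column, row] in pixels: a listed point, or the origin of a listed thing).
The state is a dict: "time": time; "joint_pos": joint angles; "qd": joint speeds; "joint_efforts": joint torques, N m; "tool_pos": TCP position; "tcp_rot": TCP orientation; "ft_force": force on the tool from outside, world axes, zero at the start; "wrist_torque": the same for the moment, N m; "finger_gap": finger opening in mm.
Only numpy, scipy, OpenCV 4.12 (cv2) and the standard library are available. Lean on these libraries where they do the work, as an engineer would, in place of code of your own. Each camera call takes 0.05 s, during which the arm holds its last target. There are 200 camera calls.

## Working session

There is one attempt and no reset: what is moved stays moved. The work goes in short steps, Python scripts to look and compute and a tool call to move; the robot and the scene stay as the last step left them, time stands still between calls to the robot, and variables do not carry over. Pictures are saved under pics/ and viewed, about 8 in all and at most 12, crops included, and the job is handed in when it is done.

Besides the shell and the picture viewer there is one more tool, called after ">>>" as name([rows], argument=value, ...), one row to a line, values as JSON. arm_command: Moves the arm, as the interface text tells. Its arguments: {"type":"object","properties":{"jaw":{"type":"array"},"delta_pos":{"type":"array"},"roll":{"type":"array"},"force":{"type":"number"}},"required":["jaw","delta_pos","roll"]}

```bash
mkdir -p pics
python3 - <<'E'
from bench import r, snapshot, camera_params, spotter
import cv2
print(r.sense())
for n in ("scene","top"):
    im=snapshot(n); cv2.imwrite(f"pics/{n}0.png",im[:,:,::-1]); print(n,camera_params(n))
    for t in ("box","field","jar"):
        print(t,[(d['conf'],d['centre']) for d in spotter.pinpoint(n,t)][:2])
print(camera_params("wrist"))
E
```

```text
{'time': 0.0, 'joint_pos': array([ 6.58688218e+01,  7.51440501e+00,  8.53300719e+01,  1.23313636e-03,
        8.72633246e+01, -4.89207670e+00]), 'qd': array([ 0.10838232,  0.07608462,  0.03339886,  0.00243775, -0.02030718,
        0.01106026]), 'joint_efforts': array([-5.93893310e-04, -5.69443381e+01, -5.00524735e+01, -4.33062405e-04,
        1.60005817e-02, -1.55741992e-05]), 'tool_pos': array([197.45012237, 566.01624456, 247.2441575 ]), 'tcp_rot': array([-1.79892696e+02, -1.04203481e-02,  1.60760829e+02]), 'ft_force': array([ 0.44763208,  0.18654984, -0.10483978]), 'wrist_torque': array([ 0.03591458, -0.00675136, -0.02232634]), 'finger_gap': 85.31614583174104}
scene {'fx': 472.51932980212433, 'fy': 472.51932980212433, 'cx': 274.69402499256853, 'cy': 215.77357147413517, 'rvec': array([ 2.27610127,  0.79701538, -0.28824726]), 'tvec': array([-436.20697101, -223.17850111, 1403.72101218])}
box [(0.85, [294.3, 201.3])]
field [(0.96, [295.4, 185.5])]
jar [(0.62, [333.1, 161.3]), (0.34, [358.6, 165.5])]
top {'fx': 383.44495183791634, 'fy': 383.44495183791634, 'cx': 273.11847176489647, 'cy': 207.67617156109662, 'rvec': array([ 2.14006233, -2.20289627,  0.15176676]), 'tvec': array([-41.00535198, 617.30768605, 845.30267216])}
box [(0.71, [204.3, 244.2])]
field [(0.95, [203.7, 244.5])]
jar [(0.85, [142.7, 237.5])]
{'fx': 325.19226210127806, 'fy': 325.19226210127806, 'cx': 282.9562915602934, 'cy': 209.64981521093517, 'mount': array([[ 4.94272189e-04, -9.64641464e-01, -2.63565176e-01,
         6.66340920e+01],
       [ 9.99999871e-01,  4.44931519e-04,  2.46894275e-04,
        -2.65023121e-01],
       [-1.20896000e-04, -2.63565264e-01,  9.64641559e-01,
        -1.26894712e+02],
       [ 0.00000000e+00,  0.00000000e+00,  0.00000000e+00,
         1.00000000e+00]])}
```

View pics/top0.png

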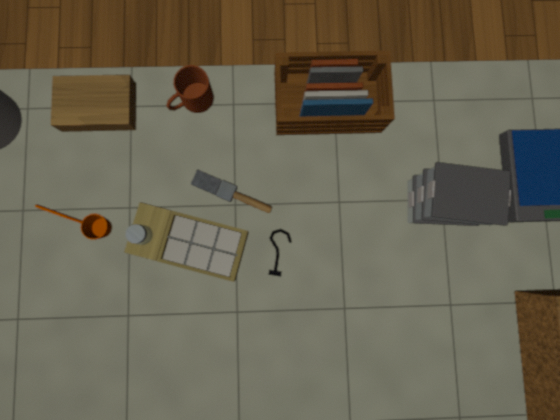

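View pics/scene0.png

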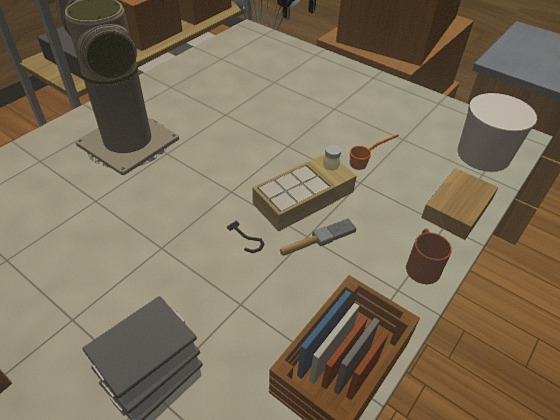

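The top view shows the box at about (190,240) with tiles around (204,244), the jar on the ledge at (138,234) and the hook at (280,255). In the scene view the tiles are at about (292,187) and the jar at (333,157). Next I'll work out the pose, with yaw from the white tiles.

```bash
cat > h.py <<'E'
import numpy as np, cv2
from bench import r, snapshot, camera_params, spotter
def cam(n):
    p=camera_params(n); K=np.array([[p['fx'],0,p['cx']],[0,p['fy'],p['cy']],[0,0,1]])
    return K,cv2.Rodrigues(p['rvec'])[0],p['tvec'],p['rvec']
def onplane(n,uv,z):
    K,R,t,_=cam(n); d=R.T@np.linalg.inv(K)@[uv[0],uv[1],1]; c=-R.T@t
    return c+d*(z-c[2])/d[2]
def proj(n,P):
    K,R,t,rv=cam(n); return cv2.projectPoints(np.array(P,float).reshape(-1,1,3),rv,t,K,None)[0][:,0]
E
python3 - <<'E'
from h import *
for n,uv in (("top",(203.7,244.5)),("scene",(295.4,185.5))):
    print(n,onplane(n,uv,60))
    im=snapshot(n); hsv=cv2.cvtColor(im,cv2.COLOR_RGB2HSV)
    d=spotter.silhouettes(n,"box")[0]; reg=d['region'].astype(np.uint8)
    m=((hsv[...,1]<45)&(hsv[...,2]>90)).astype(np.uint8)*cv2.erode(reg,np.ones((3,3)))
    m=cv2.morphologyEx(m,cv2.MORPH_CLOSE,np.ones((5,5)))
    k,l,s,c=cv2.connectedComponentsWithStats(m); i=1+np.argmax(s[1:,4])
    ys,xs=np.where(l==i); W=np.array([onplane(n,(x,y),60)[:2] for x,y in zip(xs,ys)],np.float32)
    print(s[i],cv2.minAreaRect(W), W.mean(0))
print("origin",proj("scene",[[0,0,0],[197,566,248]]),proj("top",[[0,0,0],[197,566,248]]))
for t,z in (("jar",60),("hook",0),("dipper",0),("brush",0)):
  for n in ("top","scene"):
    for d in spotter.pinpoint(n,t)[:1]: print(t,n,d['conf'],onplane(n,d['centre'],z)[:2].round())
E
```

```text
top [535.63393693  97.26226025  60.        ]
[184 264   1   1   1] ((494.3819274902344, 140.6216583251953), (0.0, 0.0), 0.0) [494.38193 140.62166]
scene [536.12848999 107.00578837  60.        ]
[302 183   1   1   1] ((543.65966796875, 125.15005493164062), (0.0, 0.0), 0.0) [543.65967  125.150055]
origin [[127.85841891 140.64742115]
 [298.52083595  12.98262081]] [[ 254.51768446  487.69837395]
 [-109.80243397  465.09219952]]
jar top 0.66 [560. 233.]
jar scene 0.88 [560. 230.]
hook top 0.81 [514. -75.]
hook scene 0.65 [518. -65.]
dipper top 0.83 [590. 347.]
dipper scene 0.78 [578. 344.]
brush top 0.77 [658.  43.]
brush scene 0.57 [664.  40.]
```

Run:
```python
from h import *
for n,uv in (("top",(203.7,244.5)),("scene",(295.4,185.5))):
    im=snapshot(n); hsv=cv2.cvtColor(im,cv2.COLOR_RGB2HSV)
    u,v=map(int,uv); print(hsv[v-12:v+13:4,u-16:u+17:4].tolist()[2:5])
    d=spotter.silhouettes(n,"box")[0]; reg=d['region'].astype(np.uint8)
    print(reg.sum(),d['centre'],cv2.minAreaRect(np.argwhere(reg)[:,::-1].astype(np.float32)))
    h,s=hsv[...,0],hsv[...,1]
    v=hsv[...,2]
    m=((s<60)&(cv2.dilate(reg,np.ones((5,5)))>0)).astype(np.uint8)
    m=cv2.morphologyEx(m,cv2.MORPH_CLOSE,np.ones((5,5)));m=cv2.morphologyEx(m,cv2.MORPH_OPEN,np.ones((7,7)))
    k,l,st,c=cv2.connectedComponentsWithStats(m)
    for i in range(1,k):
        if st[i,4]<100: continue
        ys,xs=np.where(l==i); W=np.array([onplane(n,(x,y),60)[:2] for x,y in zip(xs,ys)],np.float32)
        print(st[i],cv2.minAreaRect(W),W.mean(0))
```

```text
[[[24, 23, 109], [30, 14, 92], [23, 25, 133], [23, 25, 134], [21, 27, 132], [25, 25, 132], [25, 25, 133], [30, 14, 88], [24, 27, 133]], [[20, 24, 126], [26, 20, 91], [30, 16, 94], [26, 18, 102], [25, 23, 120], [23, 23, 131], [25, 25, 132], [35, 15, 101], [23, 25, 134]], [[23, 20, 114], [23, 24, 126], [23, 23, 132], [23, 25, 131], [25, 24, 125], [24, 25, 102], [30, 14, 91], [23, 22, 93], [24, 20, 125]]]
2925 [164.4, 240.2] ((186.64613342285156, 241.43797302246094), (116.0225601196289, 53.94642639160156), 14.574216842651367)
[177 211  64  40 895] ((566.5116577148438, 86.83340454101562), (140.29998779296875, 86.31822967529297), 88.40264129638672) [573.28235  99.55548]
[208 239  15  21 222] ((525.1514892578125, 72.53215026855469), (30.774843215942383, 43.870262145996094), 89.40597534179688) [525.01715  74.42335]
[163 253  66  28 728] ((491.9241943359375, 112.7620620727539), (150.44287109375, 40.352447509765625), 71.959228515625) [485.91187 115.57298]
[[[19, 36, 175], [20, 36, 172], [23, 35, 168], [21, 34, 173], [20, 36, 170], [24, 29, 134], [22, 36, 128], [21, 31, 132], [21, 40, 174]], [[18, 28, 120], [22, 37, 174], [23, 39, 170], [23, 36, 172], [24, 33, 123], [23, 29, 106], [20, 31, 148], [21, 38, 175], [21, 38, 175]], [[21, 36, 170], [21, 29, 114], [23, 18, 126], [20, 37, 164], [22, 34, 171], [19, 37, 172], [22, 39, 171], [26, 31, 132], [23, 33, 172]]]
2603 [311.9, 195.6] ((304.4000244140625, 189.80001831054688), (50.087921142578125, 103.75354766845703), 63.43495178222656)
```

```bash
cat > fit.py <<'E'
from h import *
from scipy.optimize import differential_evolution
g=np.arange(-20,21,5.); A=np.array([(cx+a,cy+b) for cx in(-26,26) for cy in(-52,0,52) for a in g for b in g])
t=np.arange(-76,77,2.); s=np.arange(-48,49,2.)
B=np.array([(0,y) for y in t]+[(x,y) for x in s for y in(-26,26)])
yy=np.arange(-80,80,3.); C=np.array([(q*54.5,y) for q in(-1,1) for y in yy]+[(x,q*82.) for q in(-1,1) for x in s])
yl=np.arange(94,160,4.);L=np.array([(q*54,y) for q in (-1,1) for y in yl]+[(x,158) for x in s])
O=np.array([(q*62.,y) for q in(1,) for y in np.arange(-80,160,3.)])
def fit(n,im):
    hsv=cv2.GaussianBlur(cv2.cvtColor(im,cv2.COLOR_RGB2HSV),(0,0),0.7).astype(np.float32)
    def smp(P,p,z,ch):
        c,s_=np.cos(p[2]),np.sin(p[2]); W=np.c_[P@np.array([[c,s_],[-s_,c]])+p[:2],np.full(len(P),z)]
        q=proj(n,W).astype(np.float32); return cv2.remap(hsv[...,ch],q[:,0].copy(),q[:,1].copy(),cv2.INTER_LINEAR).ravel()
    def f(p):
        a=smp(A,p,60,2); 
        return -(a.mean()-smp(B,p,59,2).mean()-a.std() + smp(C,p,59,1).mean()+smp(L,p,60,1).mean()-2*smp(A,p,60,1).mean())
    R=differential_evolution(f,[(505,565),(70,130),(-.45,.1)],seed=1,popsize=20,maxiter=80)
    return R.x,R.fun
E
python3 - <<'E'
from fit import *
for n in("top","scene"):
    im=snapshot(n); p,v=fit(n,im); print(n,p[:2],np.degrees(p[2]),v)
    c,s=np.cos(p[2]),np.sin(p[2])
    o=cv2.resize(im,None,fx=5,fy=5,interpolation=cv2.INTER_CUBIC)[:,:,::-1].copy()
    for cx in(-26,26):
        for cy in(-52,0,52):
            Q=np.array([(cx+a,cy+b) for a,b in((-23.5,-23.5),(23.5,-23.5),(23.5,23.5),(-23.5,23.5))])@np.array([[c,s],[-s,c]])+p[:2]
            q=proj(n,np.c_[Q,np.full(4,60)])*5+2
            cv2.polylines(o,[q.astype(np.int32)],1,(0,0,255),1)
    u,v=(proj(n,[[*p[:2],60]])[0]*5).astype(int)
    cv2.imwrite(f"pics/fit_{n}.png",o[max(0,v-200):v+200,u-370:u+200])
a,b=[cv2.imread(f"pics/fit_{n}.png") for n in("top","scene")]
cv2.imwrite("pics/fit.png",cv2.resize(np.vstack([a,b]),None,fx=.75,fy=.75))
E
```

```text
Traceback (most recent call last):
  File "fit.py", line 17, in fit
    R=differential_evolution(f,[(505,565),(70,130),(-.45,.1)],seed=1,popsize=20,maxiter=80)
  File "fit.py", line 16, in f
    return -(a.mean()-smp(B,p,59,2).mean()-a.std() + smp(C,p,59,1).mean()+smp(L,p,60,1).mean()-2*smp(A,p,60,1).mean())
                      ~~~^^^^^^^^^^
  File "fit.py", line 13, in smp
    q=proj(n,W).astype(np.float32); return cv2.remap(hsv[...,ch],q[:,0].copy(),q[:,1].copy(),cv2.INTER_LINEAR).ravel()
      ~~~~^^^^^
  File "h.py", line 10, in proj
    K,R,t,rv=cam(n); return cv2.projectPoints(np.array(P,float).reshape(-1,1,3),rv,t,K,None)[0][:,0]
             ~~~^^^
  File "h.py", line 4, in cam
    p=camera_params(n); K=np.array([[p['fx'],0,p['cx']],[0,p['fy'],p['cy']],[0,0,1]])
ValueError: time passes only in moves, steps and waits
```

Too many `camera_params` calls, so I'll cache them.

```bash
sed -i 's/^def cam(n)/import functools\n@functools.cache\ndef cam(n)/' h.py
cat > run.py <<'E'
from fit import *
for n in("top","scene"):
    im=snapshot(n); p,v=fit(n,im); print(n,p[:2],np.degrees(p[2]),v)
    c,s=np.cos(p[2]),np.sin(p[2])
    o=cv2.resize(im,None,fx=5,fy=5,interpolation=cv2.INTER_CUBIC)[:,:,::-1].copy()
    for cx in(-26,26):
        for cy in(-52,0,52):
            Q=np.array([(cx+a,cy+b) for a,b in((-23.5,-23.5),(23.5,-23.5),(23.5,23.5),(-23.5,23.5))])@np.array([[c,s],[-s,c]])+p[:2]
            q=proj(n,np.c_[Q,np.full(4,60)])*5+2
            cv2.polylines(o,[q.astype(np.int32)],1,(0,0,255),1)
    u,v=(proj(n,[[*p[:2],60]])[0]*5).astype(int)
    cv2.imwrite(f"pics/fit_{n}.png",o[max(0,v-200):v+200,u-370:u+200])
a,b=[cv2.imread(f"pics/fit_{n}.png") for n in("top","scene")]
cv2.imwrite("pics/fit.png",cv2.resize(np.vstack([a,b]),None,fx=.75,fy=.75))
E
python3 run.py
```

```text
top [533.65654985 101.54637351] -16.862919228237352 -169.45162963867188
scene [535.19150583 100.57020076] -17.173675353610157 -157.78955078125
```

View pics/fit.png

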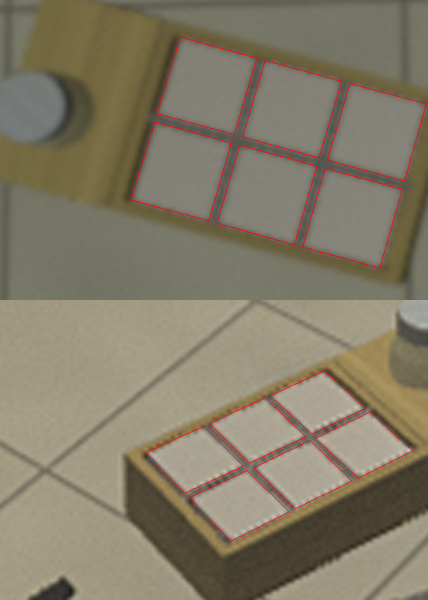

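The overlay fits all six tiles in both views. Box pose is (534.4, 101.1), yaw -17°, and the jar at box y≈132 matches the ledge. I'll move above with the jaws shut and touch tile by tile.

>>> arm_command([
  [-0.05, -0.03, 0],
  [-0.12, -0.075, 0],
  [-0.2, -0.125, 0],
  [-0.28, -0.175, 0],
  [-0.36, -0.225, 0],
  [-0.44, -0.275, 0],
  [-0.52, -0.325, 0],
  [-0.6, -0.375, 0],
  [-0.68, -0.425, 0],
  [-0.76, -0.475, 0],
  [-0.84, -0.525, 0],
  [-0.9, -0.56, 0],
  [-0.95, -0.6, 0],
  [-1, -0.625, 0],
  [-1, -0.625, 0],
  [-1, -0.625, 0],
], jaw=[-1, -1, -1, -1, -1, -1, -1, -1, -1, -1, -1, -1, -1, -1, -1, -1], roll=[0, 0, 0, 0, 0, 0, 0, 0, 0, 0, 0, 0, 0, 0, 0, 0], force=40)

```text
time: 2.68
tool_pos: [493.4, 197.8, 248.2]
tcp_rot: [-180.0, -0.0, 160.6]
ft_force: [-0.4, 0.1, -0.1]
finger_gap: 0.0
```

>>> arm_command([
  [-0.05, -0.035, 0],
  [-0.107, -0.067, 0],
  [-0.107, -0.067, 0.07],
  [-0.107, -0.067, 0.15],
  [-0.107, -0.067, 0.23],
  [-0.107, -0.067, 0.31],
  [-0.107, -0.067, 0.36],
  [-0.107, -0.067, 0.375],
  [-0.107, -0.067, 0.375],
], jaw=[-1, -1, -1, -1, -1, -1, -1, -1, -1], roll=[0, -0.05, -0.05, -0.05, -0.05, -0.05, -0.05, -0.05, -0.05])

```text
time: 3.43
tool_pos: [522.8, 158.9, 96.2]
tcp_rot: [-179.9, -0.2, 162.9]
ft_force: [-0.7, -0.8, -0.3]
finger_gap: -0.2
```

Run:
```python
from h import *
print({k:v for k,v in r.sense().items() if k in("tool_pos","tcp_rot","ft_force")})
a=snapshot("scene");w=snapshot("wrist")
u,v=proj("scene",[[525,158,60]])[0].astype(int)
c=cv2.resize(a[v-70:v+70,u-90:u+90],(540,420),interpolation=cv2.INTER_CUBIC)
cv2.imwrite("pics/tip1.png",np.hstack([c,cv2.resize(w,(260,195)) if 0 else cv2.resize(w,(260,420))])[:,:,::-1])
```

```text
{'tool_pos': array([522.84330505, 158.93993242,  96.23656745]), 'tcp_rot': array([-179.89795764,   -0.23381331,  162.93753522]), 'ft_force': array([-0.65006432, -0.76622913, -0.29766527])}
```

View pics/tip1.png

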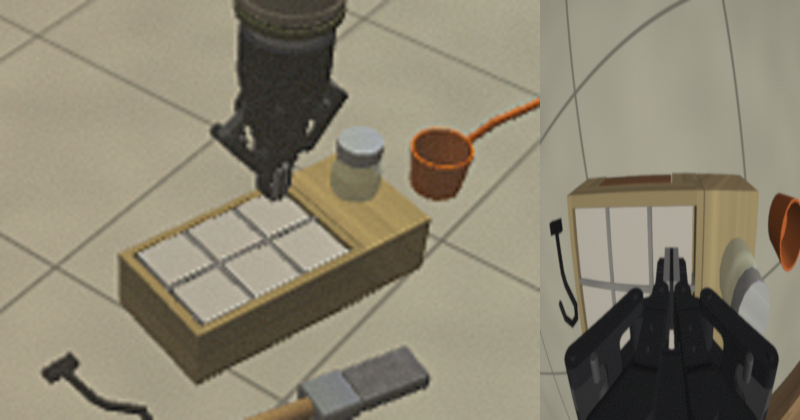

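The closed fingertips are above the +y front tile, clear of the jar. I'll go down in small stages.

>>> arm_command([
  [0, 0, 0.007],
  [0, 0, 0.014],
  [0, 0, 0.02],
  [0, 0, 0.02],
], jaw=[-1, -1, -1, -1], roll=[0, 0, 0, 0])

```text
time: 3.87
tool_pos: [525.7, 159.2, 91.9]
tcp_rot: [179.9, 0.1, 162.9]
ft_force: [-0.9, 0.2, -0.2]
finger_gap: 0.2
```

>>> arm_command([
  [0, 0, 0.005],
  [0, 0, 0.01],
  [0, 0, 0.015],
  [0, 0, 0.015],
], jaw=[-1, -1, -1, -1], roll=[0, 0, 0, 0])

```text
time: 4.2
tool_pos: [525.3, 159.1, 85.3]
tcp_rot: [180.0, 0.0, 162.9]
ft_force: [0.6, -0.1, 0.2]
finger_gap: -0.1
```

>>> arm_command([
  [0, 0, 0.005],
  [0, 0, 0.012],
  [0, 0, 0.015],
  [0, 0, 0.015],
], jaw=[-1, -1, -1, -1], roll=[0, 0, 0, 0])

```text
time: 4.53
tool_pos: [525.0, 159.0, 78.7]
tcp_rot: [180.0, 0.0, 162.9]
ft_force: [0.1, -0.3, 0.1]
finger_gap: 0.1
```

>>> arm_command([
  [0, 0, 0.003],
  [0, 0, 0.005],
  [0, 0, 0.005],
], jaw=[-1, -1, -1], roll=[0, 0, 0])

```text
time: 4.78
tool_pos: [525.1, 159.0, 77.1]
tcp_rot: [180.0, 0.0, 162.9]
ft_force: [-1.3, -1.5, 4.6]
finger_gap: 0.0
```

>>> arm_command([
  [0, 0, 0.002],
  [0, 0, 0.003],
  [0, 0, 0.003],
], jaw=[-1, -1, -1], roll=[0, 0, 0])

```text
time: 5.03
tool_pos: [525.1, 159.0, 77.0]
tcp_rot: [180.0, 0.0, 162.9]
ft_force: [-5.2, -1.7, 12.0]
finger_gap: -0.0
```

```bash
python3 -c "
from h import *
for _ in range(4):
  s=r.sense();print(s['tool_pos'],s['ft_force']);snapshot('scene')"
```

```text
[525.12199808 159.02410175  77.04945603] [-5.22170363 -1.67565401 12.03328281]
[525.12503409 159.03532372  77.04489058] [-6.19960032 -1.92583109 12.22991565]
[525.09936077 159.04974808  77.05133933] [-6.25314393 -1.56243196 10.88511367]
[525.09803185 159.04498956  77.04053714] [-7.02736767 -1.1570574  11.15149317]
```

It stays at z = 77.05 under 12 N, so this tile is rigid. Next is the tile at +x, a 52 mm shift along tool -x.

>>> arm_command([
  [0, 0, -0.02],
  [-0.03, 0, -0.025],
  [-0.08, 0, -0.025],
  [-0.12, 0, -0.025],
  [-0.13, 0, -0.02],
  [-0.13, 0, -0.01],
  [-0.13, 0, -0.003],
  [-0.13, 0, 0.001],
  [-0.13, 0, 0.004],
  [-0.13, 0, 0.004],
], jaw=[-1, -1, -1, -1, -1, -1, -1, -1, -1, -1], roll=[0, 0, 0, 0, 0, 0, 0, 0, 0, 0])

```text
time: 6.07
tool_pos: [574.0, 143.9, 77.0]
tcp_rot: [-180.0, -0.0, 163.0]
ft_force: [-7.3, -3.2, 17.5]
finger_gap: 0.3
```

>>> arm_command([
  [0, 0, 0.002],
  [0, 0, 0.002],
  [0, 0, 0.002],
], jaw=[-1, -1, -1], roll=[0, 0, 0])

```text
time: 6.32
tool_pos: [573.7, 144.2, 77.1]
tcp_rot: [-180.0, 0.0, 163.0]
ft_force: [-1.8, -1.1, 9.6]
finger_gap: -0.4
```

Rigid as well: 17.5 N at z = 77.0. Next is the middle tile at +x.

>>> arm_command([
  [0, 0, -0.02],
  [0, -0.03, -0.025],
  [0, -0.08, -0.025],
  [0, -0.12, -0.025],
  [0, -0.13, -0.02],
  [0, -0.13, -0.01],
  [0, -0.13, -0.003],
  [0, -0.13, 0.001],
  [0, -0.13, 0.004],
  [0, -0.13, 0.004],
], jaw=[-1, -1, -1, -1, -1, -1, -1, -1, -1, -1], roll=[0, 0, 0, 0, 0, 0, 0, 0, 0, 0])

```text
time: 7.15
tool_pos: [558.3, 94.9, 75.2]
tcp_rot: [-180.0, 0.0, 163.0]
ft_force: [-0.6, -0.3, 1.2]
finger_gap: -0.4
```

This one gives: z = 75.2 with little force. I'll press it fully down; the stop should be near z = 69.

>>> arm_command([
  [0, 0, 0.003],
  [0, 0, 0.006],
  [0, 0, 0.009],
  [0, 0, 0.012],
  [0, 0, 0.015],
  [0, 0, 0.017],
  [0, 0, 0.018],
  [0, 0, 0.018],
], jaw=[-1, -1, -1, -1, -1, -1, -1, -1], roll=[0, 0, 0, 0, 0, 0, 0, 0])

```text
time: 7.82
tool_pos: [558.7, 95.1, 69.0]
tcp_rot: [-180.0, 0.0, 163.0]
ft_force: [-5.7, -0.6, 12.2]
finger_gap: -0.1
```

>>> arm_command([
  [0, 0, 0.002],
  [0, 0, 0.004],
  [0, 0, 0.004],
  [0, 0, 0.004],
], jaw=[-1, -1, -1, -1], roll=[0, 0, 0, 0])

```text
time: 8.15
tool_pos: [558.7, 95.2, 68.9]
tcp_rot: [-180.0, 0.0, 163.0]
ft_force: [-9.2, -1.6, 18.0]
finger_gap: -0.1
```

It's on the hard stop: 8.1 mm of travel, 18 N. Now I'll lift straight up and move aside.

>>> arm_command([
  [0, 0, -0.01],
  [0, 0, -0.03],
  [0, 0, -0.08],
  [0, 0, -0.16],
  [0, 0, -0.25],
  [0, 0, -0.34],
  [0, -0.05, -0.42],
  [0, -0.13, -0.45],
  [0, -0.22, -0.45],
  [0, -0.3, -0.45],
  [0, -0.3, -0.45],
], jaw=[-1, -1, -1, -1, -1, -1, -1, -1, -1, -1, -1], roll=[0, 0, 0, 0, 0, 0, 0, 0, 0, 0, 0])

```text
time: 9.07
tool_pos: [522.6, -24.0, 249.5]
tcp_rot: [-179.9, 0.1, 162.8]
ft_force: [-0.4, -0.2, -0.6]
finger_gap: 0.3
```

Run:
```python
from h import *
s=r.sense();print(s['time'],s['tool_pos'],s['ft_force'])
o=[]
for n in("top","scene"):
    a=snapshot(n);u,v=proj(n,[[534,101,60]])[0].astype(int)
    o.append(cv2.resize(a[v-60:v+60,u-80:u+80],(400,300),interpolation=cv2.INTER_CUBIC))
w=snapshot("wrist");o.append(cv2.resize(w,(400,300)))
cv2.imwrite("pics/end.png",np.vstack([np.hstack(o[:2]),np.hstack([o[2],cv2.resize(snapshot("scene"),(400,300))])])[:,:,::-1])
for t,z in (("jar",60),("hook",0),("dipper",0),("brush",0)):
  for n in ("top","scene"):
    for d in spotter.pinpoint(n,t)[:1]: print(t,n,d['conf'],onplane(n,d['centre'],z)[:2].round())
```

```text
9.0667 [522.62156511 -24.02454406 249.52990704] [-0.44761829 -0.17964952 -0.55643841]
jar top 0.78 [556. 235.]
jar scene 0.63 [562. 236.]
hook scene 0.84 [510. -73.]
dipper top 0.97 [585. 350.]
dipper scene 0.57 [587. 336.]
brush top 0.55 [656.  39.]
brush scene 0.91 [656.  44.]
```

View pics/end.png

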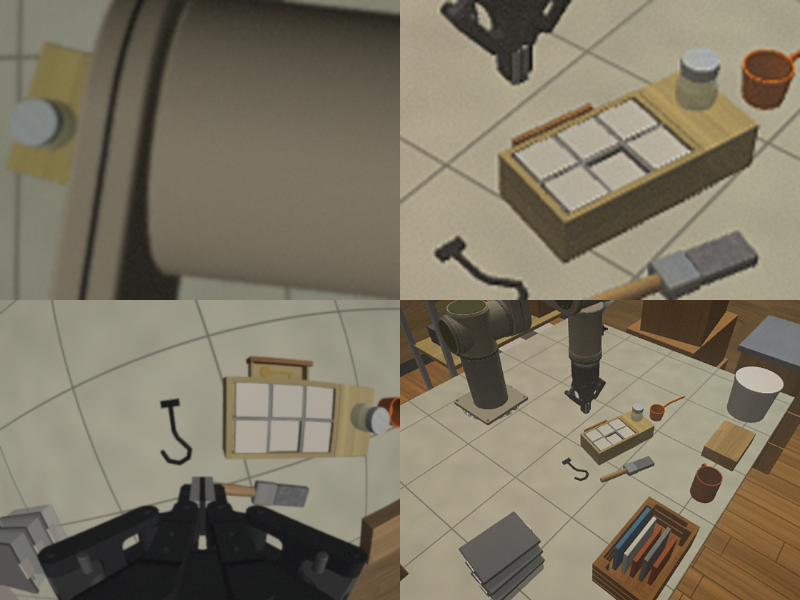

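The scene and wrist views show the middle +x tile sunk and the drawer out with the key visible. The jar, hook, brush, dipper and tubs are where they were, and the gripper is clear at z≈250. Handing in.

```bash
python3 -c "
from bench import r
print(r.hand_in())"
```

```text
the job is handed in; nothing more can be done
None
```

The drawer is open, and I handed the job in at about 9 s of the 42 s allowed. The push button was the middle tile of the +x row, at box (+26, 0).

- **Finding it:** I felt three tiles with the jaws shut. The two at box y = +52 stayed at z ≈ 77 mm under 12 to 17 N, so they are rigid. The middle +x tile gave under light force.
- **Pressing it:** I pushed it 8.1 mm down to its hard stop with 18 N, then lifted straight up and moved away.
- **Last checks:** the scene and wrist pictures show the tile sunk and the drawer out. The wrist force reads about zero, with the gripper clear at z ≈ 250 mm.
- **Other things on the bench:** the jar, hook, brush and dipper measured within about 10 mm of before, which is the spread of the networks' own readings. The tubs I only checked by eye.
- **What I could not check:** the arm blocked the top camera at the end. I saw the drawer only in the other two views and did not measure how far it opened.

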